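# Throw the burnt-down candle in the pedal bin

### The job

One of the two candles on the sideboard has burnt right down. Press the pedal of the little bin all the way to its stop, so that the lid swings up past upright and stays open, put the burnt-down stub in the bin, then lower the lid gently until it is shut, without letting it slam. Leave the tall candle, the pineapple and the matchbox as they stand.

Things in the scene. Friction and masses are not known exactly. Their poses are not given: they have to be found in the camera images.
- bin: Round table-top pedal bin of brushed steel on a black base, 142 mm across, 192 mm high with its lid shut; it is fixed. Origin: centre of its underside; z is up, -x is its front, where the pedal sticks out. Open mouth 128 mm wide inside, rim at z = 182 mm, inner floor at z = 30 mm. A dark hinge block with the lid's lifting lever stands 22 mm out at the back of the rim.
- bin_mouth (a point): Centre of the bin's open mouth, level with the rim, 182 mm above the table. Axes as the bin's.
- pedal (a joint): Spring hinge of the pedal, rad: 0 = up (rest), 0.26 = down on its stop. The pad needs 6 to 10 N, more only once on the stop; it springs back when let go. Its rod pushes the lid up but never pulls it: lid angle is at least 6.85 times the pedal angle, so the lid passes upright only near the stop; let go earlier, it falls shut.
- pedal_pad (a point): Centre of the top of the black ribbed pedal pad (40 mm along the bin's x, 46 along y, 8 thick): level at rest, 40 mm up, 115 mm in front of the bin's axis; 22 mm lower at the stop. Its hinge lies 85 mm behind and 6 mm below. The lid's tab reaches above the pad's rear edge, so come down with the gripper's body leaning back some 30 degrees, away from the bin, to clear the lid as it rises.
- lid (a joint): Hinge of the lid at the back of the bin, rad: 0 = shut, 1.57 = upright, 1.85 = leaning back on its stop, where it stays by its own weight; nearer than upright it falls shut if not held, and slams. Light: under 1 N at the tab moves it.
- lid_hinge (a point): Centre of the lid's hinge axis (along the bin's y), fixed to the bin, 70 mm behind its axis and 187 mm up. Axes as the bin's.
- lid_tab (a point): Grip point of the lid's black finger tab, 158 mm from the hinge axis. The tab is 30 mm wide (bin's y), 10 mm thick, stands 26 mm out from the edge of the round lid (140 mm across, 10 mm thick); its end is 8 mm beyond this point. Pinched lightly across its width it turns between the fingers as the lid swings. Lid open: it points up, its end about 345 mm above the table.
- stub: Burnt-down ivory pillar candle, 52 mm across, 46 mm high, with a hollow top and black wick, about 90 g, standing loose on one of two flat black metal dishes (114 mm across, 5 mm thick, rim 9 mm, fixed). Origin: centre of its underside, z up.
- candle: New ivory pillar candle, 52 mm across, 110 mm high, loose on the other dish: to be left alone. Origin: centre of its underside.
- pineapple: Yellow ceramic pineapple ornament, 80 mm across, 135 mm high, loose: to be left alone. Origin: centre of its underside.
- matchbox: Blue box of long matches lying flat, 110 x 64 x 20 mm, loose: to be left alone. Origin: centre of its underside.
Not all that is in view belongs to the job. Leave any blue look-alike of the bin alone.

How it is judged:
By the outcome, as a careful person would: the job done as asked, in the order asked, and still so for the second after the job is handed in, with the robot touching nothing.
It also fails if it takes over 72 s, if anything falls off the work surface, if the arm or the gripper's body presses on something with over 40 N, if the wrist force passes 120 N, or if a joint passes its speed limit or range.

### The arm

A 6-joint arm with a two-finger parallel gripper is mounted at the origin on the work surface. World frame = base frame: x ahead of the robot, y to its left, z up, the work surface at z = 0. Lengths are in m, angles in rad, forces in N, time in s.
With the tool pointing down it reaches from about 0.275 to 0.975 m from the base axis. Payload 8.4 kg.
Tool frame: the origin (TCP) lies at the very end of the fingers, on their centre line; the grasp point (between the pads) lies 19 mm behind it; z points along the fingers, y is the line along which they close (so a half turn about z gives the same grasp; the last joint's range is limited). The gripper opens to 92 mm and grips with 3 to 60 N. Pads are 20 mm wide; open, the fingers measure 128 mm over their backs; the gripper's body (75 mm by 189 mm) begins 69 mm behind the grasp point.
Start: joints at [1.193, 0.353, 1.633, -0, 1.155, -0.002], TCP at [0.229, 0.581, 0.215] pointing down, gripper open.
Joint ranges: [-2.63, 2.63], [-0.92, 2.1], [0.06, 2.66], [-1.3, 4.44], [0, 2.69], [-3.02, 3.02]. Speed limits (rad/s): [2.22, 2.22, 2.79, 3.14, 3.14, 3.14].

### API

Orientations are given as a unit quaternion [x, y, z, w].
In Python, from station import env, vision, spotter gives the robot as it stands. The module is installed in compiled form; this text tells all that it offers.
- The arm moves only by the tool play_rows, never from a script. Its argument "rows" is a list that holds one entry, the list of rows, each a list of 7 numbers: the shift along the tool's x, y, z normalised to -1 to 1, where 1 is 0.4 m, then the turn, a rotation vector about the tool's x, y, z normalised to -1 to 1, where 1 is 360 degrees, then the opening, from -1 (shut) to 1 (fully open). A call has 1 to 20 rows; each row shifts and turns the commanded pose from where the row before left it, along the tool's axes as they then stand; what a row does not reach is not made up. A row lasts 1/8 s, in which the tool goes at most 62.5 mm and 10.7 degrees, less where a joint would pass 70% of its speed; a pose out of reach is approached as far as the arm can. A call with a number of a shift or a turn outside -1 to 1 is refused whole. A call with a gripper value outside its range is refused whole. The fingers move at their own pace and stop on an object; the grip force is fixed at half the most. Time passes only in rows, so rows that do not move let the fingers close. It gives the time, the measured TCP pose, the force, the opening and the grip force at its end, in the units of the state.
- env.get_state(): the state, without advancing time (a new reading comes with each control period).
- vision.camera(name): name is "side" or "top" or "wrist"; returns a dict with "color" (420x560x3 uint8, red, green, blue), "fx", "fy", "cx", "cy" (pixels), "extrinsics" (4x4, takes a point from camera to world coordinates). Camera axes: x right, y down, z forward; pixel columns grow to the right and rows downward; lengths in m; the calibration is good to about 2 mm. A picture is of the moment at which its call begins. There is no depth.
- env.sign_off(): hands the job in; it is judged then, once.
Trained networks look in a picture, given as the dict that the camera call returned (one of the last four; its "shot" number tells which), for a name from the list of things; names that differ only in an ending like _2 or _b are one class to them, and where a whole thing is asked for, a point or a joint stands for the part that bears it (a point fixed in the world has none). Each returns a list of dicts, best first, with "p" (0 to 1); they miss things now and then, are a little off and sometimes report something else, mostly with a low value. They report only what shows in the picture. A call takes as long as a camera call. They do not tell look-alikes from the thing itself.
- spotter.find_in(picture, target): "uv" ([column, row] in pixels, amid what is visible of it).
The state is a dict: "t": time; "joints": joint angles; "qd": joint speeds; "effort": joint torques, N m; "ee_pos": TCP position; "tcp_rot": TCP orientation; "ft_force": force on the tool from outside, world axes, zero at the start; "wrist_torque": the same for the moment, N m; "opening": finger opening in m; "grip_force": force on a finger pad.
Only numpy, scipy, OpenCV 4.12 (cv2) and the standard library are available. Lean on these libraries where they do the work, as an engineer would, in place of code of your own. Each camera call takes 0.05 s, during which the arm holds its last target. There are 200 camera calls.

## Working session

There is one attempt and no reset: what is moved stays moved. The work goes in short steps, Python scripts to look and compute and a tool call to move; the robot and the scene stay as the last step left them, time stands still between calls to the robot, and variables do not carry over. Pictures are saved under pics/ and viewed, at most 13 in all, crops included, and the job is handed in when it is done.

Besides the shell and the picture viewer there is one more tool, called as name(argument=value, ...) on one line, values as JSON. play_rows: Moves the arm, as the interface text tells. Scaled input: -1 to 1 covers 0.4 m each way for a shift and 360 degrees each way for a turn. Its arguments: {"type":"object","properties":{"rows":{"type":"array","items":{"type":"array","items":{"type":"array","items":{"type":"number"}}}}},"required":["rows"]}

```bash
mkdir -p pics
cat > h.py <<'E'
from station import env, vision, spotter
import numpy as np, cv2
from scipy.spatial.transform import Rotation as R
def ray(p,uv):
    E=np.array(p["extrinsics"]);d=np.array([(uv[0]-p["cx"])/p["fx"],(uv[1]-p["cy"])/p["fy"],1]);d=E[:3,:3]@d
    return E[:3,3],d/np.linalg.norm(d)
def tri(rs):
    A=sum(np.eye(3)-np.outer(d,d) for o,d in rs);b=sum((np.eye(3)-np.outer(d,d))@o for o,d in rs)
    return np.linalg.solve(A,b)
def atz(p,uv,z):
    o,d=ray(p,uv);return o+d*(z-o[2])/d[2]
def proj(p,X):
    E=np.array(p["extrinsics"]);c=E[:3,:3].T@(np.array(X)-E[:3,3]);return [round(float(p["fx"]*c[0]/c[2]+p["cx"]),1),round(float(p["fy"]*c[1]/c[2]+p["cy"]),1)]
def save(p,n,crop=None,s=1):
    im=p["color"][:,:,::-1]
    if crop: a,b,c,d=crop;im=im[b:d,a:c]
    cv2.imwrite("pics/"+n,cv2.resize(np.ascontiguousarray(im),None,fx=s,fy=s,interpolation=cv2.INTER_CUBIC))
E
python3 - <<'E'
from h import *
np.set_printoptions(precision=3,suppress=True)
P={n:vision.camera(n) for n in("side","top","wrist")}
for n in P:
    p=P[n];print(n,np.array(p["extrinsics"])[:3].round(3).tolist(),p["fx"]);
    for t in("bin","pedal_pad","lid_tab","lid_hinge","stub","candle","pineapple","matchbox","bin_mouth"):
        try:print(n,t,[(np.round(q["uv"]).tolist(),round(q["p"],2)) for q in spotter.find_in(p,t)[:4]])
        except Exception as e:print(t,e)
cv2.imwrite("pics/a.png",cv2.resize(np.vstack([P["side"]["color"],P["top"]["color"]])[:,:,::-1],(400,600)))
save(P["side"],"side.png",s=1.4);save(P["top"],"top.png",s=1.4)
E
```

```text
side [[0.791, -0.375, 0.484, 0.109], [-0.612, -0.462, 0.642, -0.667], [-0.018, -0.804, -0.595, 0.704]] 407.544679330926
side bin [([211.0, 181.0], 0.68), ([318.0, 180.0], 0.58), ([205.0, 156.0], 0.36)]
side pedal_pad [([210.0, 223.0], 0.78), ([308.0, 222.0], 0.72), ([210.0, 183.0], 0.64)]
side lid_tab [([317.0, 153.0], 0.77), ([312.0, 271.0], 0.33)]
side lid_hinge [([317.0, 180.0], 0.93), ([212.0, 182.0], 0.6)]
side stub [([312.0, 272.0], 0.89)]
side candle [([334.0, 353.0], 0.78)]
side pineapple [([369.0, 241.0], 0.85)]
side matchbox [([153.0, 205.0], 0.71)]
side bin_mouth [([210.0, 181.0], 0.85)]
top [[-0.012, -0.996, 0.091, 0.435], [-1.0, 0.012, -0.001, -0.061], [-0.0, -0.091, -0.996, 1.659]] 514.9385612429631
top bin [([258.0, 150.0], 0.93), ([198.0, 227.0], 0.55)]
top pedal_pad [([280.0, 182.0], 0.67), ([226.0, 249.0], 0.61)]
top lid_tab [([255.0, 147.0], 0.87), ([192.0, 226.0], 0.69)]
top lid_hinge [([257.0, 149.0], 0.95), ([197.0, 225.0], 0.87)]
top stub [([198.0, 228.0], 0.62), ([320.0, 214.0], 0.58)]
top candle [([387.0, 251.0], 0.81)]
top pineapple [([327.0, 165.0], 0.61)]
top matchbox [([160.0, 273.0], 0.73)]
top bin_mouth [([198.0, 226.0], 0.82), ([257.0, 148.0], 0.79)]
wrist [[0.367, 0.896, 0.249, 0.159], [0.93, -0.354, -0.1, 0.609], [-0.001, 0.269, -0.963, 0.384]] 370.94320689669286
wrist bin []
wrist pedal_pad []
wrist lid_tab []
wrist lid_hinge []
wrist stub []
wrist candle []
wrist pineapple []
wrist matchbox [([141.0, 402.0], 0.79)]
wrist bin_mouth []
```

View pics/side.png

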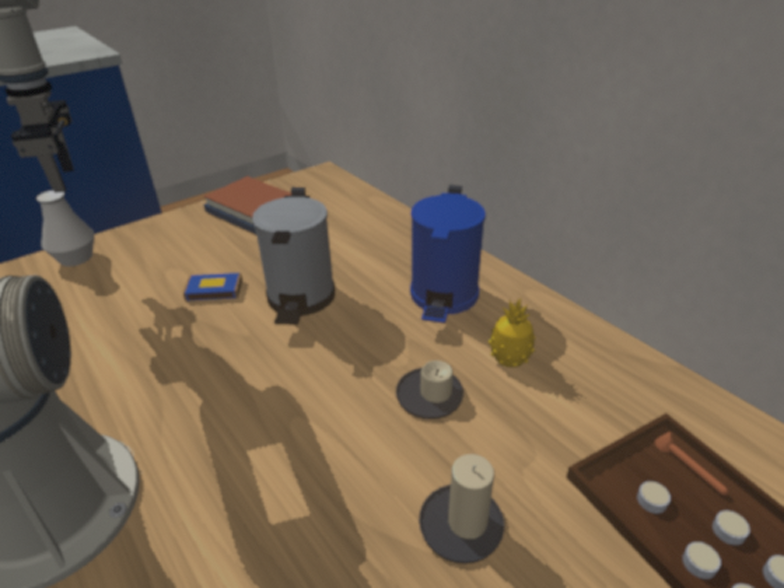

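View pics/top.png

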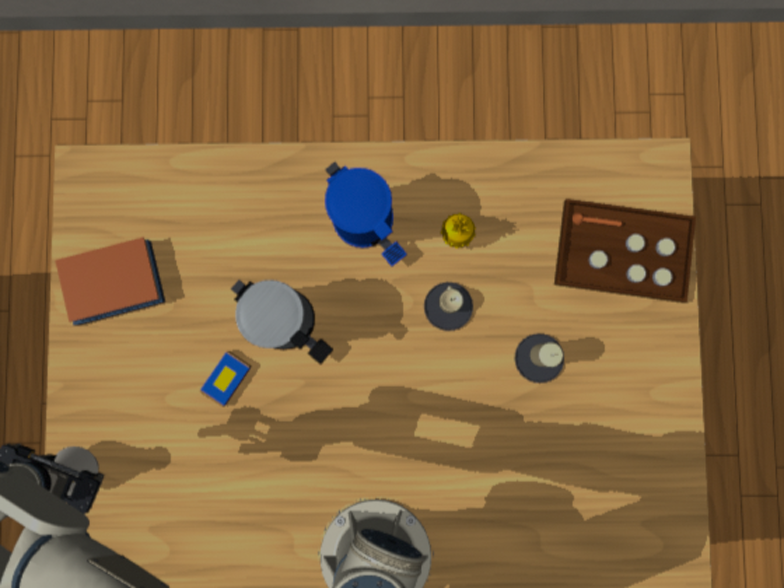

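The side view shows the steel bin at (211,181) and a blue look-alike at (318,180). The burnt stub is at (312,272) and the tall candle at (334,353). In the top view the steel bin is at (196,226), its pedal at about (228,250), and the stub at about (322,214). The steel bin and the short candle are the ones meant, because the description says brushed steel with a black base and 46 mm high. I'll confirm this in one enlarged crop.

Run:
```python
from h import *
s=vision.camera("side");t=vision.camera("top")
f=lambda p,a,b,w,h,k:cv2.resize(np.ascontiguousarray(p["color"][b:b+h,a:a+w,::-1]),None,fx=k,fy=k,interpolation=cv2.INTER_CUBIC)
A=np.hstack([f(s,165,125,80,120,5)[:, :400],f(t,155,190,80,120,5)])
cv2.imwrite("pics/bin.png",A)
B=np.hstack([f(s,275,245,66,60,6),f(t,295,190,66,60,6)])
cv2.imwrite("pics/stub.png",B)
ts,tt=(207,222.5),(228,250.5)
np.set_printoptions(precision=4,suppress=True)
print("pad",tri([ray(s,ts),ray(t,tt)]),atz(t,tt,.04),atz(s,ts,.04))
print("lid c",atz(t,(194.5,224.5),.192)); print("dish c",atz(t,(320.5,218.5),.005),"stub top",atz(t,(322.5,214),.046))
print("stub tri",tri([ray(s,(311.5,265)),ray(t,(322.5,214))]))
```

```text
pad [0.4591 0.1181 0.0456] [0.4581 0.1192 0.04  ] [0.463  0.1242 0.04  ]
lid c [0.5311 0.1977 0.192 ]
dish c [ 0.5577 -0.175   0.005 ] stub top [ 0.5688 -0.1787  0.046 ]
stub tri [ 0.5666 -0.177   0.0511]
```

View pics/bin.png

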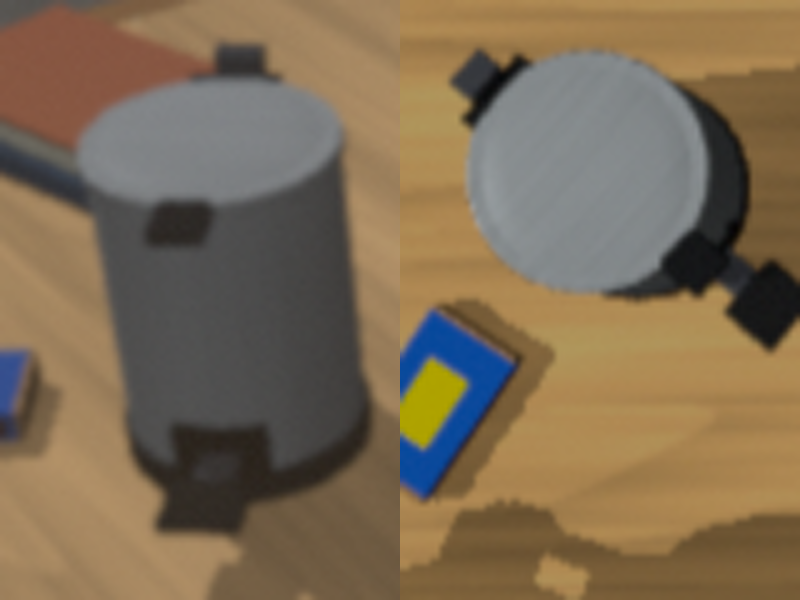

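View pics/stub.png

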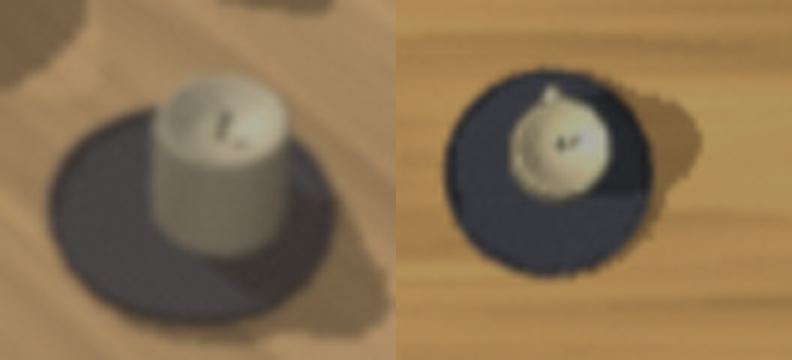

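The crops confirm both: the steel bin has its black pad at top-view pixel (229,251), and the short hollow stub has its top at top (322.3,214.7) / side (311.8,264.7), with a wax drip towards +x. Next I'll work out poses and the first move.

```bash
cat >> h.py <<'E'
def plan(pos,rot=None,frm=None):
    """shift/turn in tool axes from the present pose; rot = matrix"""
    s=env.get_state();q=R.from_quat(s["tcp_rot"]);p=np.array(s["ee_pos"])
    r=np.zeros(3)
    if rot is not None: r=(q.inv()*R.from_matrix(rot)).as_rotvec()
    d=q.inv().apply(np.array(pos)-p)
    d2=None if rot is None else np.array(rot).T@(np.array(pos)-p)
    print("pos",p.round(4),"shift before turn",(d/.4).round(4),"after turn",None if d2 is None else (d2/.4).round(4),"turn",(r/2/np.pi).round(4),"deg",np.degrees(r).round(1))
E
python3 - <<'E'
from h import *
np.set_printoptions(precision=4,suppress=True)
s=vision.camera("side");t=vision.camera("top")
C=atz(t,(192.7,224.4),.192);P=atz(t,(229.2,251.3),.04);H=atz(t,(171.5,206),.19);T=atz(t,(214.4,242.2),.19)
print(C,P,H,T,"stub",tri([ray(s,(311.8,264.7)),ray(t,(322.3,214.7))]))
print("pad tri",tri([ray(s,(206.4,226.5)),ray(t,(229.2,251.3))]))
for a,b in((C,P),(H,C),(H,T),(H,P)): print(np.degrees(np.arctan2(*(b-a)[[1,0]])),np.linalg.norm((b-a)[:2]))
print("tcp axes\n",R.from_quat(env.get_state()["tcp_rot"]).as_matrix())
E
```

```text
[0.5314 0.2028 0.192 ] [0.4556 0.1154 0.04  ] [0.5852 0.2642 0.19  ] [0.48   0.1411 0.19  ] stub [ 0.5655 -0.1771  0.0526]
pad tri [0.4557 0.1159 0.0353]
-130.97067827079476 0.11571306966907652
-131.20043991575062 0.08154551340100519
-130.51622208099386 0.1618172761089232
-131.06566032888287 0.1972581984550783
tcp axes
 [[-0.9302  0.367   0.    ]
 [ 0.367   0.9302  0.    ]
 [ 0.      0.     -1.    ]]
```

The bin's front direction is -131°, and all landmarks agree on it. First I'll lift clear of the vase, travel, and turn so the closing line lies along the bin's y.

play_rows(rows=[[[0, 0, -0.125, 0, 0, 0, -1], [0, 0, -0.125, 0, 0, 0, -1], [-0.073, -0.088, 0, 0, 0, 0, -1], [-0.073, -0.088, 0, 0, 0, 0, -1], [-0.073, -0.088, 0, 0, 0, 0, -1], [-0.073, -0.088, 0, 0, 0, 0, -1], [-0.073, -0.088, 0, 0, 0, 0, -1], [-0.073, -0.088, 0, 0, 0, 0, -1], [-0.073, -0.088, 0, 0, 0, 0, -1], [-0.073, -0.088, 0, 0, 0, 0, -1], [-0.073, -0.088, 0, 0, 0, 0, -1], [-0.073, -0.088, 0, 0, 0, 0, -1], [-0.073, -0.088, 0, 0, 0, 0, -1], [-0.073, -0.088, 0, 0, 0, 0, -1], [0, 0, 0, 0, 0, 0.02534, -1], [0, 0, 0, 0, 0, 0.02534, -1], [0, 0, 0, 0, 0, 0.02534, -1], [0, 0, 0, 0, 0, 0.02534, -1], [0, 0, 0, 0, 0, 0.02534, -1], [0, 0, 0, 0, 0, 0.02534, -1]]])

```text
t: 4.2
ee_pos: [0.4003, 0.0599, 0.3147]
tcp_rot: [0.62, 0.785, 0.0, 0.0]
ft_force: [-0.4, -0.6, 0.3]
opening: 0.0005
grip_force: 0.0
```

play_rows(rows=[[[0, 0, 0, 0, 0, 0.02534, -1], [0, 0, 0, 0, 0, 0.02534, -1], [0, 0, 0, 0, 0, 0.02534, -1], [0, 0, 0, 0, 0, 0.02534, -1], [0, 0, 0, 0, 0, 0.02534, -1], [0, 0, 0, 0, 0, 0.02534, -1], [0, 0, 0, 0, 0.0243, 0, -1], [0, 0, 0, 0, 0.0243, 0, -1], [0, 0, 0, 0, 0.0243, 0, -1], [0, 0, 0, 0, 0.0243, 0, -1]]])

```text
t: 5.45
ee_pos: [0.4006, 0.0598, 0.3155]
tcp_rot: [0.867, 0.396, 0.277, -0.124]
ft_force: [0.1, 0.1, -0.5]
opening: 0.0003
grip_force: 0.0
```

```bash
cat >> h.py <<'E'
a=np.radians(49.0);BX=np.array([np.cos(a),np.sin(a),0]);BY=np.array([-np.sin(a),np.cos(a),0]);Z=np.array([0,0,1.])
B0=np.array([.5310,.2025,0])
def bw(x,y,z): return B0+x*BX+y*BY+z*Z
def rot(y,z): return np.c_[np.cross(y,z),y,z]
E
python3 - <<'E'
from h import *
s=env.get_state();print(s["t"],np.round(s["joints"],2),np.round(s["ft_force"],1))
l=np.radians(35);Rp=rot(-BY,-np.cos(l)*Z+np.sin(l)*BX)
g=bw(-.112,0,.046);plan(g-.1*Rp[:,2],Rp);plan(g,Rp)
w=vision.camera("wrist")
for t in("pedal_pad","lid_tab"):print(t,[(np.round(q["uv"]).tolist(),round(q["p"],2)) for q in spotter.find_in(w,t)[:3]])
print("pred pad",proj(w,bw(-.115,0,.04)),"tab",proj(w,bw(-.088,0,.187)))
save(w,"w1.png")
E
```

```text
5.45 [-0.36 -0.29  2.22  0.66  1.07  0.07] [ 0.1  0.1 -0.5]
pos [0.4006 0.0598 0.3155] shift before turn [-0.2223  0.0102  0.4174] after turn [-0.22    0.012   0.4185] turn [ 0.0005 -0.0009  0.0003] deg [ 0.2 -0.3  0.1]
pos [0.4006 0.0598 0.3155] shift before turn [-0.2236  0.0094  0.6673] after turn [-0.22    0.012   0.6685] turn [ 0.0005 -0.0009  0.0003] deg [ 0.2 -0.3  0.1]
pedal_pad [([492.0, 229.0], 0.78), ([278.0, 231.0], 0.7)]
lid_tab [([281.0, 101.0], 0.78), ([281.0, 233.0], 0.44)]
pred pad [281.0, 246.2] tab [282.8, 178.3]
```

View pics/w1.png

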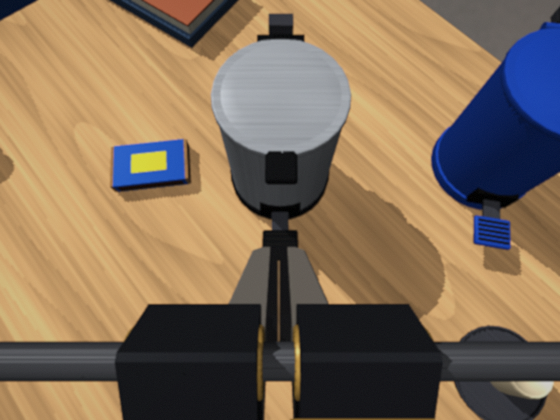

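The steel bin lies dead ahead, with its tab at (281,167) and the pad just beyond the finger tips at (280,237). That agrees with the estimate to a few mm. Now I'll approach along the tool axis.

play_rows(rows=[[[-0.0447, 0.002, 0.0834, 0, 0, 0, -1], [-0.0447, 0.002, 0.0834, 0, 0, 0, -1], [-0.0447, 0.002, 0.0834, 0, 0, 0, -1], [-0.0447, 0.002, 0.0834, 0, 0, 0, -1], [-0.0447, 0.002, 0.0834, 0, 0, 0, -1], [0, 0, 0.05, 0, 0, 0, -1], [0, 0, 0.05, 0, 0, 0, -1], [0, 0, 0.05, 0, 0, 0, -1], [0, 0, 0.05, 0, 0, 0, -1], [0, 0, 0.02, 0, 0, 0, -1]]])

```text
t: 6.85
ee_pos: [0.4522, 0.1149, 0.0538]
tcp_rot: [0.867, 0.397, 0.273, -0.126]
ft_force: [-0.9, 0.2, 0.8]
opening: 0.0004
grip_force: 0.0
```

Run:
```python
from h import *
l=np.radians(35);Rp=rot(-BY,-np.cos(l)*Z+np.sin(l)*BX)
plan(bw(-.112,0,.046),Rp);s=env.get_state();print(np.round(s["ft_force"],1));d=np.array(s["ee_pos"])-B0;print(d@BX,d@BY)
w=vision.camera("side");save(w,"s2.png",(165,125,265,245),5)
```

```text
pos [0.4522 0.1149 0.0538] shift before turn [0.0008 0.0052 0.0243] after turn [0.0007 0.0051 0.0243] turn [-0.0007  0.0001  0.0004] deg [-0.2  0.1  0.1]
[-0.9  0.2  0.8]
-0.11781557599007643 0.0020457890282304173
```

View pics/s2.png

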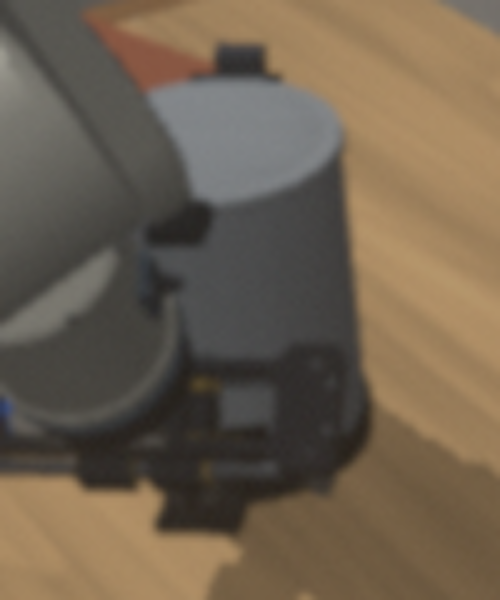

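The tip hovers over the pad and clears the tab, though the pad itself is partly hidden by the gripper. I'll press straight down in small steps.

play_rows(rows=[[[0, 0.005, 0.005, 0, 0, 0, -1], [-0.0057, 0, 0.0082, 0, 0, 0, -1], [-0.0057, 0, 0.0082, 0, 0, 0, -1], [-0.0057, 0, 0.0082, 0, 0, 0, -1], [-0.0057, 0, 0.0082, 0, 0, 0, -1], [-0.0057, 0, 0.0082, 0, 0, 0, -1]]])

```text
t: 7.65
ee_pos: [0.4538, 0.1119, 0.0334]
tcp_rot: [0.868, 0.395, 0.274, -0.125]
ft_force: [-1.4, -0.2, 9.3]
opening: 0.0007
grip_force: 4.8
```

play_rows(rows=[[[-0.0057, 0, 0.0082, 0, 0, 0, -1], [-0.0057, 0, 0.0082, 0, 0, 0, -1], [-0.0029, 0, 0.0041, 0, 0, 0, -1], [0, 0, 0, 0, 0, 0, -1]]])

```text
t: 8.15
ee_pos: [0.4543, 0.1124, 0.0237]
tcp_rot: [0.867, 0.395, 0.275, -0.125]
ft_force: [1.2, 3.1, 7.7]
opening: 0.0006
grip_force: 3.4
```

play_rows(rows=[[[-0.0029, 0, 0.0041, 0, 0, 0, -1], [-0.0029, 0, 0.0041, 0, 0, 0, -1], [0, 0, 0, 0, 0, 0, -1]]])

```text
t: 8.52
ee_pos: [0.4545, 0.1125, 0.0199]
tcp_rot: [0.867, 0.395, 0.275, -0.125]
ft_force: [1.8, 3.5, 7.0]
opening: 0.0002
grip_force: 2.9
```

play_rows(rows=[[[-0.0029, 0, 0.0041, 0, 0, 0, -1], [0, 0, 0, 0, 0, 0, -1], [-0.0014, 0, 0.002, 0, 0, 0, -1], [0, 0, 0, 0, 0, 0, -1]]])

```text
t: 9.02
ee_pos: [0.4548, 0.1127, 0.0176]
tcp_rot: [0.867, 0.395, 0.276, -0.126]
ft_force: [-2.7, -0.1, 18.2]
opening: 0.0008
grip_force: 8.8
```

Run:
```python
from h import *
w=vision.camera("side");save(w,"s3.png",(165,85,265,245),3)
w=vision.camera("top");
```

```text
(no output)
```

View pics/s3.png

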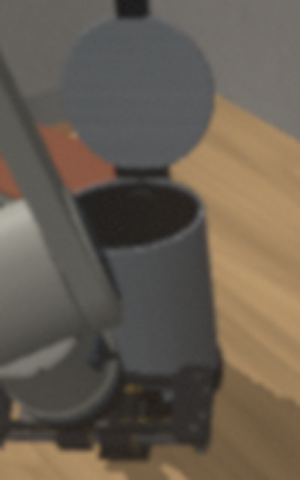

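The side view shows the lid up past upright (disc at about (137,90) in the crop), and the force rising to 18 N shows the pedal is on its stop. I'll release it, back off and straighten up.

play_rows(rows=[[[0.0057, 0, -0.0082, 0, 0, 0, -1], [0.0115, 0, -0.0164, 0, 0, 0, -1], [0.0115, 0, -0.0164, 0, 0, 0, -1], [0.0115, 0, -0.0164, 0, 0, 0, -1], [0.0115, 0, -0.0164, 0, 0, 0, -1], [0, 0, -0.1, 0, 0, 0, -1], [0, 0, -0.1, 0, 0, 0, -1], [0, 0, -0.1, 0, 0, 0, -1], [0, 0, -0.1, 0, 0, 0, -1], [0, 0, 0, 0, -0.0243, 0, -1], [0, 0, 0, 0, -0.0243, 0, -1], [0, 0, 0, 0, -0.0243, 0, -1], [0, 0, 0, 0, -0.0243, 0, -1]]])

```text
t: 10.75
ee_pos: [0.3906, 0.0437, 0.1818]
tcp_rot: [0.909, 0.416, 0.024, -0.017]
ft_force: [-0.2, 0.7, -0.4]
opening: 0.0002
grip_force: 0.0
```

Run:
```python
from h import *
s=env.get_state();print(s["t"],np.round(s["joints"],2),np.round(s["ft_force"],1))
t=vision.camera("top");c=vision.camera("side")
print([ (q["uv"],q["p"]) for q in spotter.find_in(c,"lid_tab")], "open tab pred",proj(c,bw(.1136,0,.339)),"lid dot px",c["color"][115:118,208:212].mean((0,1)))
print("pineapple",atz(t,(327,165),.1),"candle",atz(t,(391,252.5),.115))
plan([.566,-.177,.22],rot(np.array([0,1.,0]),-Z))
```

```text
10.75 [0.06 0.   2.15 0.06 0.95 0.74] [-0.2  0.7 -0.4]
[([316.3, 152.1], 0.57)] open tab pred [209.4, 81.9] lid dot px [88.5        90.41666667 92.33333333]
pineapple [ 0.71481109 -0.19138724  0.1       ] candle [ 0.44516063 -0.37619365  0.115     ]
pos [0.3908 0.0457 0.1809] shift before turn [-0.1331  0.6931 -0.1157] after turn [-0.4381 -0.5568 -0.0977] turn [ 0.0102 -0.0077 -0.3621] deg [   3.7   -2.8 -130.4]
```

play_rows(rows=[[[-0.0222, 0.1155, -0.02, 0, 0, 0, 0], [-0.0222, 0.1155, -0.02, 0, 0, 0, 0], [-0.0222, 0.1155, -0.02, 0, 0, 0, 0.5], [-0.0222, 0.1155, -0.02, 0, 0, 0, 1], [-0.0222, 0.1155, -0.02, 0, 0, 0, 1], [-0.0222, 0.1155, -0.02, 0, 0, 0, 1], [0, 0, 0, 0, 0, -0.028, 1], [0, 0, 0, 0, 0, -0.028, 1], [0, 0, 0, 0, 0, -0.028, 1], [0, 0, 0, 0, 0, -0.028, 1], [0, 0, 0, 0, 0, -0.028, 1], [0, 0, 0, 0, 0, -0.028, 1], [0, 0, 0, 0, 0, -0.028, 1], [0, 0, 0, 0, 0, -0.028, 1], [0, 0, 0, 0, 0, -0.028, 1], [0, 0, 0, 0, 0, -0.028, 1], [0, 0, 0, 0, 0, -0.028, 1], [0, 0, 0, 0, 0, -0.028, 1], [0, 0, 0, 0, 0, -0.028, 1], [0, 0, 0, 0, 0, 0, 1]]])

```text
t: 13.4
ee_pos: [0.563, -0.1799, 0.2217]
tcp_rot: [-0.002, 0.999, 0.029, 0.016]
ft_force: [-0.3, 0.5, -0.3]
opening: 0.0916
grip_force: 0.0
```

Run:
```python
from h import *
s=env.get_state();print(s["t"],np.round(s["joints"],2),s["opening"])
w=vision.camera("wrist")
for n in("stub",):print([(np.round(q["uv"]).tolist(),round(q["p"],2)) for q in spotter.find_in(w,n)[:3]])
print("pred stub top",proj(w,[.566,-.177,.051]))
plan([.566,-.177,.02],rot(np.array([0,1.,0]),-Z))
save(w,"w2.png")
```

```text
13.4 [-0.35  0.29  1.71  0.07  1.13 -1.96] 0.09156207151295605
[([271.0, 187.0], 0.8)]
pred stub top [270.9, 186.9]
pos [ 0.5635 -0.1798  0.2219] shift before turn [ 0.0093 -0.0215  0.5043] after turn [-0.0062  0.007   0.5047] turn [0.009  0.0049 0.0002] deg [3.2 1.8 0.1]
```

View pics/w2.png

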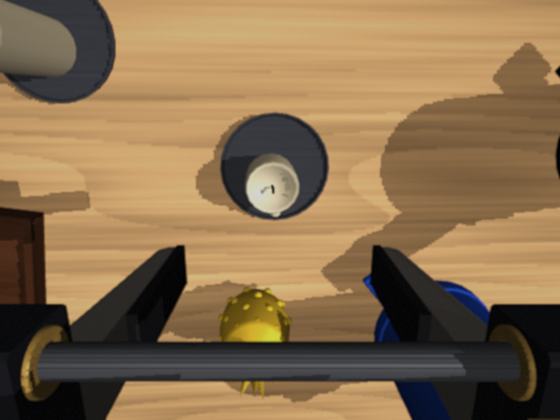

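The stub is at (271,187), exactly where predicted, and the tall candle and pineapple are clear. I'll straighten the tool and descend.

play_rows(rows=[[[0, 0, 0, 0.009, 0.005, 0, 1], [-0.001, 0.0012, 0.07, 0, 0, 0, 1], [-0.001, 0.0012, 0.07, 0, 0, 0, 1], [-0.001, 0.0012, 0.07, 0, 0, 0, 1], [-0.001, 0.0012, 0.07, 0, 0, 0, 1], [-0.001, 0.0012, 0.07, 0, 0, 0, 1], [-0.001, 0.0012, 0.05, 0, 0, 0, 1], [0, 0, 0.03, 0, 0, 0, 1], [0, 0, 0, 0, 0, 0, 1]]])

```text
t: 14.62
ee_pos: [0.5661, -0.1767, 0.0496]
tcp_rot: [-0.002, 1.0, -0.001, -0.001]
ft_force: [-0.1, -0.4, -0.4]
opening: 0.0919
grip_force: 0.0
```

Run:
```python
from h import *
s=env.get_state();print(s["t"],np.round(s["ft_force"],1))
plan([.566,-.177,.019],rot(np.array([0,1.,0]),-Z))
```

```text
14.625 [-0.1 -0.4 -0.4]
pos [ 0.5661 -0.1767  0.0496] shift before turn [ 0.0001 -0.0007  0.0764] after turn [ 0.0002 -0.0008  0.0764] turn [-0.0002 -0.0003  0.0008] deg [-0.1 -0.1  0.3]
```

play_rows(rows=[[[0, 0, 0.03, 0, 0, 0, 1], [0, 0, 0.03, 0, 0, 0, 1], [0, 0, 0.016, 0, 0, 0, 1], [0, 0, 0, 0, 0, 0, 1], [0, 0, 0, 0, 0, 0, -1], [0, 0, 0, 0, 0, 0, -1], [0, 0, 0, 0, 0, 0, -1], [0, 0, 0, 0, 0, 0, -1], [0, 0, 0, 0, 0, 0, -1], [0, 0, 0, 0, 0, 0, -1]]])

```text
t: 15.88
ee_pos: [0.5668, -0.1767, 0.0199]
tcp_rot: [-0.003, 1.0, -0.001, -0.0]
ft_force: [-0.2, -0.0, 0.9]
opening: 0.0517
grip_force: 30.0
```

play_rows(rows=[[[0, 0, -0.06, 0, 0, 0, -1], [0, 0, -0.12, 0, 0, 0, -1], [0, 0, -0.12, 0, 0, 0, -1], [0, 0, -0.12, 0, 0, 0, -1], [0, 0, -0.12, 0, 0, 0, -1], [0, 0, -0.12, 0, 0, 0, -1], [0, 0, -0.1, 0, 0, 0, -1], [0.0092, 0.107, 0, 0, 0, 0, -1], [0.0092, 0.107, 0, 0, 0, 0, -1], [0.0092, 0.107, 0, 0, 0, 0, -1], [0.0092, 0.107, 0, 0, 0, 0, -1], [0.0092, 0.107, 0, 0, 0, 0, -1], [0.0092, 0.107, 0, 0, 0, 0, -1], [0, 0, 0, 0, 0, -0.0272, -1], [0, 0, 0, 0, 0, -0.0272, -1], [0, 0, 0, 0, 0, -0.0272, -1], [0, 0, 0, 0, 0, -0.0272, -1], [0, 0, 0, 0, 0, -0.0272, -1], [0, 0, 0, 0, 0, 0, -1]]])

```text
t: 18.25
ee_pos: [0.543, 0.0804, 0.3231]
tcp_rot: [-0.417, 0.909, -0.001, -0.001]
ft_force: [0.3, -0.1, -0.4]
opening: 0.0516
grip_force: 30.0
```

Run:
```python
from h import *
s=env.get_state();print(s["t"],np.round(s["joints"],2),s["opening"],s["grip_force"])
plan(bw(-.005,0,.32),rot(BY,-Z))
c=vision.camera("side");t=vision.camera("top")
f=lambda p,a,b,w,h,k:cv2.resize(np.ascontiguousarray(p["color"][b:b+h,a:a+w,::-1]),None,fx=k,fy=k,interpolation=cv2.INTER_CUBIC)
cv2.imwrite("pics/c3.png",np.hstack([f(c,150,60,130,190,3),f(t,130,150,130,190,3)]))
print("tab pred",proj(c,bw(.1136,0,.339)),proj(t,bw(.1136,0,.339)))
```

```text
18.25 [ 0.15  0.15  1.66 -0.    1.33 -2.28] 0.05158748589964146 29.998166263103485
pos [0.543  0.0804 0.3231] shift before turn [-0.1991  0.222   0.0071] after turn [-0.1981  0.2229  0.0077] turn [-0.0001 -0.0004  0.0007] deg [-0.  -0.1  0.3]
tab pred [209.4, 81.9] [149.5, 192.6]
```

View pics/c3.png

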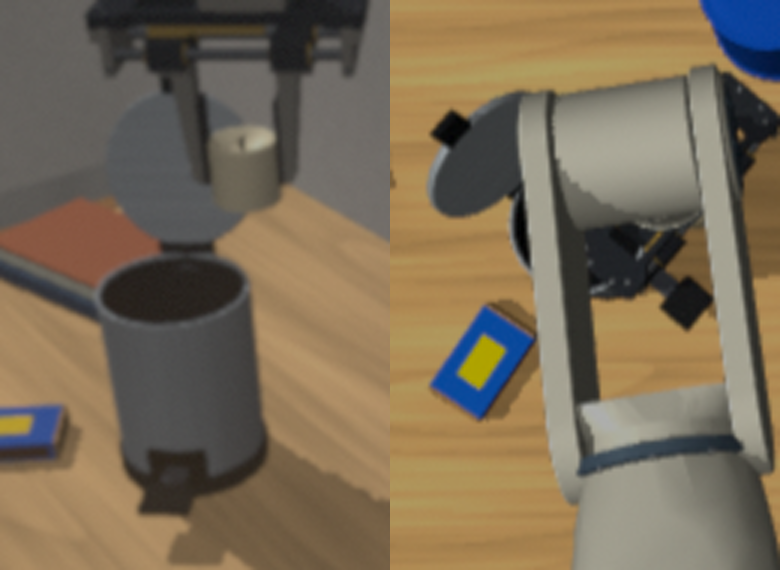

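The lid rests open, with its tab at top pixel (150.3,192.7) against a predicted (149.5,192.6), and the stub is held. Next I'll go over the mouth and down.

play_rows(rows=[[[-0.0322, 0.0371, 0, 0, 0, 0, -1], [-0.0322, 0.0371, 0, 0, 0, 0, -1], [-0.0322, 0.0371, 0, 0, 0, 0, -1], [-0.0322, 0.0371, 0, 0, 0, 0, -1], [-0.0322, 0.0371, 0, 0, 0, 0, -1], [-0.0322, 0.0371, 0, 0, 0, 0, -1], [0, 0, 0.06, 0, 0, 0, -1], [0, 0, 0.06, 0, 0, 0, -1], [0, 0, 0, 0, 0, 0, -1]]])

```text
t: 19.48
ee_pos: [0.5249, 0.1973, 0.2735]
tcp_rot: [-0.417, 0.909, -0.001, -0.002]
ft_force: [0.3, 0.2, -0.4]
opening: 0.0517
grip_force: 30.0
```

Run:
```python
from h import *
s=env.get_state();print(s["t"],np.round(s["joints"],2),np.round(s["ft_force"],1))
plan(bw(-.008,0,.112),rot(BY,-Z))
```

```text
19.475 [ 0.36  0.2   1.7  -0.    1.24 -2.07] [ 0.3  0.2 -0.4]
pos [0.5249 0.1973 0.2735] shift before turn [-0.0018 -0.0034  0.4038] after turn [ 2.000e-04 -3.000e-03  4.038e-01] turn [ 0.0002 -0.0008  0.0009] deg [ 0.1 -0.3  0.3]
```

play_rows(rows=[[[0, -0.003, 0.06, 0, 0, 0, -1], [0, 0, 0.06, 0, 0, 0, -1], [0, 0, 0.06, 0, 0, 0, -1], [0, 0, 0.06, 0, 0, 0, -1], [0, 0, 0.06, 0, 0, 0, -1], [0, 0, 0.06, 0, 0, 0, -1], [0, 0, 0.03, 0, 0, 0, -1], [0, 0, 0.01, 0, 0, 0, -1], [0, 0, 0, 0, 0, 0, -1]]])

```text
t: 20.6
ee_pos: [0.5273, 0.1962, 0.1157]
tcp_rot: [-0.417, 0.909, -0.001, -0.0]
ft_force: [0.3, 0.5, -1.4]
opening: 0.0517
grip_force: 30.0
```

play_rows(rows=[[[0, 0, 0, 0, 0, 0, 0.2], [0, 0, 0, 0, 0, 0, 0.35], [0, 0, 0, 0, 0, 0, 0.35], [0, 0, 0, 0, 0, 0, 0.35], [0, 0, -0.03, 0, 0, 0, 0.35], [0, 0, -0.06, 0, 0, 0, 0.35], [0, 0, -0.1, 0, 0, 0, 0.35], [0, 0, -0.1, 0, 0, 0, 0.35], [0, 0, -0.1, 0, 0, 0, 0.35], [0, 0, -0.1, 0, 0, 0, 0.35], [0, 0, -0.1, 0, 0, 0, 0.35], [0, 0, -0.1, 0, 0, 0, 0.35], [0, 0, 0, 0, 0, 0, 0.35]]])

```text
t: 22.22
ee_pos: [0.5282, 0.1969, 0.3954]
tcp_rot: [-0.417, 0.909, -0.001, 0.003]
ft_force: [-0.2, 0.2, -0.6]
opening: 0.0624
grip_force: 0.0
```

Run:
```python
from h import *
s=env.get_state();print(s["t"],np.round(s["joints"],2),np.round(s["ft_force"],1))
g=bw(.113,0,.339-.016)
plan(g+.09*Z,rot(BY,-Z));plan(g+.09*Z,rot(-BY,-Z))
w=vision.camera("wrist");save(w,"w3.png")
print([(np.round(q["uv"]).tolist(),round(q["p"],2)) for q in spotter.find_in(w,"stub")])
print([(np.round(q["uv"]).tolist(),round(q["p"],2)) for q in spotter.find_in(w,"lid_tab")],proj(w,bw(.1136,0,.339)),proj(w,bw(0,0,.182)))
```

```text
22.225 [ 0.36  0.13  1.53 -0.    1.48 -2.08] [-0.2  0.2 -0.6]
pos [0.5282 0.1969 0.3954] shift before turn [-0.2979  0.0021 -0.043 ] after turn [-0.2977  0.0039 -0.0441] turn [-0.0006  0.0006  0.0009] deg [-0.2  0.2  0.3]
pos [0.5282 0.1969 0.3954] shift before turn [-0.2979  0.0021 -0.043 ] after turn [ 0.2977 -0.0039 -0.0441] turn [-0.0009 -0.001  -0.4991] deg [  -0.3   -0.3 -179.7]
[([280.0, 167.0], 0.86)]
[([281.0, 304.0], 0.8), ([28.0, 202.0], 0.76)] [279.8, 383.1] [280.6, 185.5]
```

View pics/w3.png

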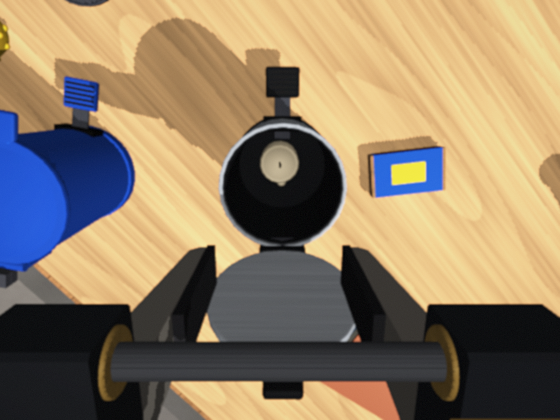

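The stub stands inside the bin at (280,163), and the open lid's tab at (282,385) is as predicted. Next is going above the tab.

play_rows(rows=[[[0, 0, -0.022, 0, 0, 0, 0.3], [0, 0, -0.022, 0, 0, 0, 0.3], [-0.0496, 0.0004, 0, 0, 0, 0, 0.3], [-0.0496, 0.0004, 0, 0, 0, 0, 0.3], [-0.0496, 0.0004, 0, 0, 0, 0, 0.3], [-0.0496, 0.0004, 0, 0, 0, 0, 0.3], [-0.0496, 0.0004, 0, 0, 0, 0, 0.3], [-0.0496, 0.0004, 0, 0, 0, 0, 0.3], [0, 0, 0, 0, 0, 0, 0.3]]])

```text
t: 23.5
ee_pos: [0.6047, 0.2891, 0.4068]
tcp_rot: [-0.418, 0.909, -0.001, -0.002]
ft_force: [-0.7, -0.1, 0.4]
opening: 0.0599
grip_force: 0.0
```

Run:
```python
from h import *
s=env.get_state();print(s["t"],np.round(s["joints"],2))
th=1.85;plan(bw(.07-.162*np.cos(th),0,.187+.162*np.sin(th)-.019),rot(BY,-Z))
w=vision.camera("wrist");c=vision.camera("top");d=vision.camera("side")
for p in(w,c,d):print([(np.round(q["uv"]).tolist(),round(q["p"],2)) for q in spotter.find_in(p,"lid_tab")],proj(p,bw(.1136,0,.339)))
save(w,"w4.png")
```

```text
23.5 [ 0.44  0.32  1.27 -0.    1.56 -1.99]
pos [0.6047 0.2891 0.4068] shift before turn [-0.003  -0.003   0.2076] after turn [-0.0024 -0.0029  0.2077] turn [ 0.     -0.0005  0.0011] deg [ 0.  -0.2  0.4]
[([25.0, 91.0], 0.9), ([281.0, 181.0], 0.69)] [276.5, 222.7]
[([165.0, 199.0], 0.8)] [149.5, 192.6]
[([318.0, 155.0], 0.96), ([212.0, 116.0], 0.57)] [209.4, 81.9]
```

View pics/w4.png

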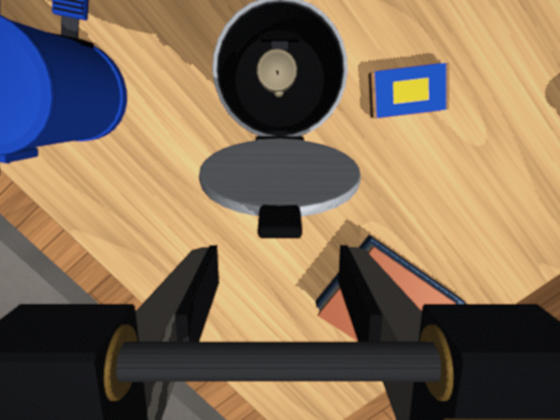

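The tab is at (280,222), centred between the fingers, so no sideways correction is needed. I'll descend, then close on it.

play_rows(rows=[[[-0.0024, 0, 0.04, 0, 0, 0, 0.3], [0, 0, 0.04, 0, 0, 0, 0.3], [0, 0, 0.04, 0, 0, 0, 0.3], [0, 0, 0.04, 0, 0, 0, 0.3], [0, 0, 0.03, 0, 0, 0, 0.3], [0, 0, 0.016, 0, 0, 0, 0.3], [0, 0, 0, 0, 0, 0, 0.3]]])

```text
t: 24.68
ee_pos: [0.6044, 0.288, 0.3257]
tcp_rot: [-0.417, 0.909, -0.001, -0.001]
ft_force: [0.5, -0.6, 0.3]
opening: 0.0597
grip_force: 0.0
```

play_rows(rows=[[[0, 0, 0, 0, 0, 0, 0], [0, 0, 0, 0, 0, 0, -0.2], [0, 0, 0, 0, 0, 0, -0.3], [0, 0, 0, 0, 0, 0, -0.4], [0, 0, 0, 0, 0, 0, -0.4]]])

```text
t: 25.3
ee_pos: [0.6037, 0.2889, 0.3264]
tcp_rot: [-0.417, 0.909, 0.0, -0.001]
ft_force: [-3.4, 4.2, 2.4]
opening: 0.0297
grip_force: 30.0
```

Run:
```python
from h import *
s=env.get_state();p=np.array(s["ee_pos"])-B0;print(s["t"],s["opening"],s["grip_force"],np.round(s["ft_force"],1),p@BX,p@BY,p[2])
# arc rows from th=1.85 to 0.0 in tool axes x=-BX,z=-Z
th=np.r_[1.85,np.linspace(1.75,.03,30)];G=.162*np.c_[np.cos(th),-np.sin(th)] # x tool=+cos, z tool=-sin
print((np.diff(G,axis=0)/.4).round(4).tolist())
```

```text
25.3 0.029709035327203086 29.99910056591034 [-3.4  4.2  2.4] 0.11290570640939812 0.0017713898740681494 0.3263890380140145
[[0.0394, -0.0092], [0.0237, -0.0036], [0.0239, -0.0022], [0.024, -0.0007], [0.024, 0.0007], [0.0239, 0.0021], [0.0238, 0.0035], [0.0235, 0.0049], [0.0232, 0.0063], [0.0228, 0.0077], [0.0223, 0.009], [0.0217, 0.0103], [0.021, 0.0116], [0.0203, 0.0128], [0.0195, 0.014], [0.0187, 0.0151], [0.0177, 0.0162], [0.0167, 0.0172], [0.0157, 0.0182], [0.0146, 0.0191], [0.0134, 0.0199], [0.0122, 0.0207], [0.011, 0.0214], [0.0097, 0.022], [0.0084, 0.0225], [0.007, 0.023], [0.0057, 0.0233], [0.0043, 0.0236], [0.0029, 0.0238], [0.0014, 0.024]]
```

The tab is held, with opening 29.7 mm. Now I'll swing it along the arc, slowly, watching the force.

play_rows(rows=[[[0.02, -0.005, 0, 0, 0, 0, -0.4], [0.02, -0.0045, 0, 0, 0, 0, -0.4], [0.024, -0.0036, 0, 0, 0, 0, -0.4], [0.0242, -0.0022, 0, 0, 0, 0, -0.4], [0.0243, -0.0007, 0, 0, 0, 0, -0.4], [0.0243, 0.0007, 0, 0, 0, 0, -0.4]]])

```text
t: 26.05
ee_pos: [0.57, 0.2482, 0.3292]
tcp_rot: [-0.418, 0.908, 0.005, -0.0]
ft_force: [-20.1, 18.7, 13.7]
opening: 0.0293
grip_force: 30.0
```

```bash
cat >> h.py <<'E'
def lidst():
    s=env.get_state();p=np.array(s["ee_pos"])-B0;x,z=p@BX-.07,p[2]+.019-.187
    print(s["t"],s["opening"],np.round(s["ft_force"],1),np.round(s["wrist_torque"],2),"bx",x+.07,"by",p@BY,"th",np.arctan2(z,-x),"r",np.hypot(x,z))
E
python3 -c "
from h import *
lidst()
c=vision.camera('side');print([(np.round(q['uv']).tolist(),round(q['p'],2)) for q in spotter.find_in(c,'lid_tab')])"
```

```text
26.05 0.029264098018819875 [-20.1  18.7  13.7] [3.79 3.33 0.16] bx 0.06008551011055799 by 0.0006040926519395064 th 1.50935091447436 r 0.16145601470671136
[([317.0, 153.0], 0.93), ([208.0, 119.0], 0.59)]
```

play_rows(rows=[[[0, 0.002, -0.002, 0, 0, 0, -0.4], [0, 0.002, -0.002, 0, 0, 0, -0.4], [0, 0, 0, 0, 0, 0, -0.4]]])

```text
t: 26.52
ee_pos: [0.5692, 0.2478, 0.3291]
tcp_rot: [-0.418, 0.908, 0.004, -0.001]
ft_force: [-15.1, 16.2, 9.2]
opening: 0.0299
grip_force: 30.0
```

```bash
python3 -c "
from h import *
lidst();f=np.array(env.get_state()['ft_force']);print('F bx,by,z',f@BX,f@BY,f[2])"
```

```text
26.525 0.029884080682786977 [-15.1  16.2   9.2] [2.97 2.63 0.11] bx 0.05924866195009437 by 0.0009227419601456656 th 1.5041544889362044 r 0.16144963200312532
F bx,by,z 2.2874934499366226 22.02058912901503 9.247995407730686
```

play_rows(rows=[[[0, 0.005, -0.003, 0, 0, 0, -0.4], [0, 0.005, -0.003, 0, 0, 0, -0.4], [0, 0, 0, 0, 0, 0, -0.4]]])

```text
t: 26.9
ee_pos: [0.5679, 0.2476, 0.3292]
tcp_rot: [-0.418, 0.909, 0.001, -0.002]
ft_force: [-3.8, 6.4, -4.4]
opening: 0.0298
grip_force: 30.0
```

```bash
python3 -c "
from h import *
lidst();f=np.array(env.get_state()['ft_force']);print('F bx,by,z',f@BX,f@BY,f[2])"
```

```text
26.9 0.029808701816224817 [-3.8  6.4 -4.4] [1.38 0.49 0.04] bx 0.0582355046820648 by 0.0016926220786175963 th 1.4979410840561158 r 0.1616206158657347
F bx,by,z 2.36214782412105 7.107311143184594 -4.424677016386708
```

play_rows(rows=[[[0.0238, 0.005, 0.0046, 0, 0, 0, -0.4], [0.0236, 0.001, 0.0045, 0, 0, 0, -0.4], [0.0234, 0.001, 0.0058, 0, 0, 0, -0.4], [0.023, 0.001, 0.0072, 0, 0, 0, -0.4]]])

```text
t: 27.4
ee_pos: [0.5425, 0.2189, 0.3218]
tcp_rot: [-0.417, 0.909, -0.001, -0.0]
ft_force: [4.0, -0.5, 2.0]
opening: 0.0296
grip_force: 30.0
```

```bash
python3 -c "
from h import *
lidst();f=np.array(env.get_state()['ft_force']);print('F bx,by,z',f@BX,f@BY,f[2])"
```

```text
27.4 0.029641552157748833 [ 4.  -0.5  2. ] [ 0.12 -0.81 -0.06] bx 0.019924621259740885 by 0.002058115598687897 th 1.2561202071263842 r 0.1617899896226592
F bx,by,z 2.274626353947703 -3.3411336816578032 2.0131708990887147
```

play_rows(rows=[[[0.0227, -0.001, 0.0082, 0, 0, 0, -0.4], [0.0222, 0, 0.0094, 0, 0, 0, -0.4], [0.0216, 0, 0.0107, 0, 0, 0, -0.4], [0.0209, 0, 0.012, 0, 0, 0, -0.4], [0.0202, 0, 0.0132, 0, 0, 0, -0.4]]])

```text
t: 28.02
ee_pos: [0.5142, 0.1863, 0.2997]
tcp_rot: [-0.417, 0.909, -0.001, -0.001]
ft_force: [3.3, -1.6, 2.4]
opening: 0.0296
grip_force: 30.0
```

```bash
python3 -c "
from h import *
lidst();f=np.array(env.get_state()['ft_force']);print('F bx,by,z',f@BX,f@BY,f[2])
s=env.get_state();th=np.arctan2(s['ee_pos'][2]-.168,.07-(np.array(s['ee_pos'])-B0)@BX);t=np.arange(th,-.05,-.06);print((np.diff(.162*np.c_[np.cos(t),-np.sin(t)],axis=0)/.4).round(4).tolist())"
```

```text
28.025 0.02959937769645157 [ 3.3 -1.6  2.4] [ 0.02 -0.66 -0.06] bx -0.023258437584521577 by 0.0020208514231102592 th 0.9544850651969402 r 0.16133867471285612
F bx,by,z 0.9970809857843173 -3.563996235481168 2.3857449744296106
[[0.0194, 0.0146], [0.0185, 0.0158], [0.0175, 0.0168], [0.0165, 0.0179], [0.0154, 0.0188], [0.0142, 0.0197], [0.013, 0.0205], [0.0117, 0.0213], [0.0104, 0.0219], [0.0091, 0.0225], [0.0077, 0.023], [0.0064, 0.0235], [0.0049, 0.0238], [0.0035, 0.024], [0.0021, 0.0242], [0.0006, 0.0243]]
```

Tracking is good, so I'll continue.

play_rows(rows=[[[0.0194, -0.001, 0.0146, 0, 0, 0, -0.4], [0.0185, 0, 0.0158, 0, 0, 0, -0.4], [0.0175, 0, 0.0168, 0, 0, 0, -0.4], [0.0165, 0, 0.0179, 0, 0, 0, -0.4], [0.0154, 0, 0.0188, 0, 0, 0, -0.4], [0.0142, 0, 0.0197, 0, 0, 0, -0.4], [0.013, 0, 0.0205, 0, 0, 0, -0.4]]])

```text
t: 28.9
ee_pos: [0.4846, 0.1518, 0.2499]
tcp_rot: [-0.417, 0.909, -0.0, -0.001]
ft_force: [0.9, 3.7, -1.2]
opening: 0.0294
grip_force: 30.0
```

```bash
python3 -c "
from h import *
lidst();f=np.array(env.get_state()['ft_force']);print('F bx,by,z',f@BX,f@BY,f[2])
s=env.get_state();th=np.arctan2(s['ee_pos'][2]-.168,.07-(np.array(s['ee_pos'])-B0)@BX);t=np.arange(th,-.05,-.05);print((np.diff(.162*np.c_[np.cos(t),-np.sin(t)],axis=0)/.4).round(4).tolist(),t)"
```

```text
28.9 0.02936588544340333 [ 0.9  3.7 -1.2] [ 0.86 -0.26  0.02] bx -0.06871219013888147 by 0.001753438621408955 th 0.533235770672292 r 0.16107471343584015
F bx,by,z 3.415223086359165 1.7815543974507069 -1.1502232701801745
[[0.0099, 0.0177], [0.009, 0.0182], [0.008, 0.0186], [0.0071, 0.019], [0.0061, 0.0193], [0.0052, 0.0196], [0.0042, 0.0198], [0.0032, 0.02], [0.0022, 0.0201], [0.0012, 0.0202], [0.0002, 0.0202]] [ 0.53323577  0.48323577  0.43323577  0.38323577  0.33323577  0.28323577
  0.23323577  0.18323577  0.13323577  0.08323577  0.03323577 -0.01676423]
```

play_rows(rows=[[[0.0099, 0, 0.0177, 0, 0, 0, -0.4], [0.009, 0, 0.0182, 0, 0, 0, -0.4], [0.008, 0, 0.0186, 0, 0, 0, -0.4], [0.0071, 0, 0.019, 0, 0, 0, -0.4], [0.0061, 0, 0.0193, 0, 0, 0, -0.4], [0.0052, 0, 0.0196, 0, 0, 0, -0.4], [0.0042, 0, 0.0198, 0, 0, 0, -0.4], [0, 0, 0, 0, 0, 0, -0.4]]])

```text
t: 29.9
ee_pos: [0.4717, 0.1366, 0.1969]
tcp_rot: [-0.417, 0.909, -0.001, -0.001]
ft_force: [-2.1, 5.1, -0.4]
opening: 0.0292
grip_force: 30.0
```

```bash
python3 -c "
from h import *
lidst();f=np.array(env.get_state()['ft_force']);print('F bx,by,z',f@BX,f@BY,f[2])"
```

```text
29.9 0.029247756982614045 [-2.1  5.1 -0.4] [1.15 0.1  0.02] bx -0.08859333403722419 by 0.0015397436901010628 th 0.18050987238953423 r 0.16121267196112898
F bx,by,z 2.440719532429374 4.892575558369053 -0.40079753014755815
```

play_rows(rows=[[[0.0015, 0.001, 0.01, 0, 0, 0, -0.4], [0.001, 0, 0.01, 0, 0, 0, -0.4], [0.001, 0, 0.01, 0, 0, 0, -0.4], [0.001, 0, 0.01, 0, 0, 0, -0.4], [0, 0, 0.01, 0, 0, 0, -0.4], [0, 0, 0.006, 0, 0, 0, -0.4], [0, 0, 0.005, 0, 0, 0, -0.4], [0, 0, 0.004, 0, 0, 0, -0.4], [0, 0, 0, 0, 0, 0, -0.4]]])

```text
t: 31.02
ee_pos: [0.4701, 0.1351, 0.1715]
tcp_rot: [-0.417, 0.909, -0.001, -0.001]
ft_force: [-5.2, -3.1, 1.9]
opening: 0.0296
grip_force: 30.0
```

```bash
python3 -c "
from h import *
lidst();f=np.array(env.get_state()['ft_force']);print('F bx,by,z',f@BX,f@BY,f[2])"
```

```text
31.025 0.029554487031760883 [-5.2 -3.1  1.9] [-0.31  0.58 -0.02] bx -0.09080491451795919 by 0.0017376347332520997 th 0.02158333634960983 r 0.1608423765027951
F bx,by,z -5.790506605622845 1.8821859495954474 1.892870167143971
```

play_rows(rows=[[[0.002, 0, 0.003, 0, 0, 0, -0.4], [0, 0, 0.003, 0, 0, 0, -0.4], [0, 0, 0.003, 0, 0, 0, -0.4], [0, 0, 0, 0, 0, 0, -0.4]]])

```text
t: 31.52
ee_pos: [0.4703, 0.135, 0.1695]
tcp_rot: [-0.417, 0.909, -0.001, -0.0]
ft_force: [-8.5, -1.9, 16.7]
opening: 0.0294
grip_force: 30.0
```

```bash
python3 -c "
from h import *
lidst();f=np.array(env.get_state()['ft_force']);print('F bx,by,z',f@BX,f@BY,f[2])"
```

```text
31.525 0.02944793442648178 [-8.5 -1.9 16.7] [-0.15  1.32  0.06] bx -0.0907374276023894 by 0.0015401323788746674 th 0.009464598358471658 r 0.16074462718975085
F bx,by,z -6.999119750291484 5.165751909535339 16.698247150468802
```

The lid is on the rim, with the force rising to 17 N. I'll ease off, open and lift away.

play_rows(rows=[[[0, 0, -0.006, 0, 0, 0, -0.4], [0, 0, 0, 0, 0, 0, -0.3], [0, 0, 0, 0, 0, 0, 0], [0, 0, 0, 0, 0, 0, 0.4], [0, 0, 0, 0, 0, 0, 0.4], [0, 0, 0, 0, 0, 0, 0.4], [0, 0, -0.02, 0, 0, 0, 0.4], [0, 0, -0.05, 0, 0, 0, 0.4], [0, 0, -0.08, 0, 0, 0, 0.4], [0, 0, -0.1, 0, 0, 0, 0.4], [0, 0, -0.1, 0, 0, 0, 0.4], [0.1, 0, -0.05, 0, 0, 0, 0.4], [0.1, 0, 0, 0, 0, 0, 0.4], [0.1, 0, 0, 0, 0, 0, 0.4], [0, 0, 0, 0, 0, 0, 0.4]]])

```text
t: 33.4
ee_pos: [0.3906, 0.0429, 0.3315]
tcp_rot: [-0.416, 0.909, -0.001, -0.0]
ft_force: [0.3, 0.1, -0.5]
opening: 0.0642
grip_force: 0.0
```

Run:
```python
from h import *
s=env.get_state();print(s["t"],np.round(s["ft_force"],1))
c=vision.camera("side");t=vision.camera("top")
f=lambda p,a,b,w,h,k:cv2.resize(np.ascontiguousarray(p["color"][b:b+h,a:a+w,::-1]),None,fx=k,fy=k,interpolation=cv2.INTER_CUBIC)
cv2.imwrite("pics/end.png",np.hstack([f(c,100,90,300,300,1.3),f(t,130,110,300,300,1.3)]))
```

```text
33.4 [ 0.3  0.1 -0.5]
```

View pics/end.png

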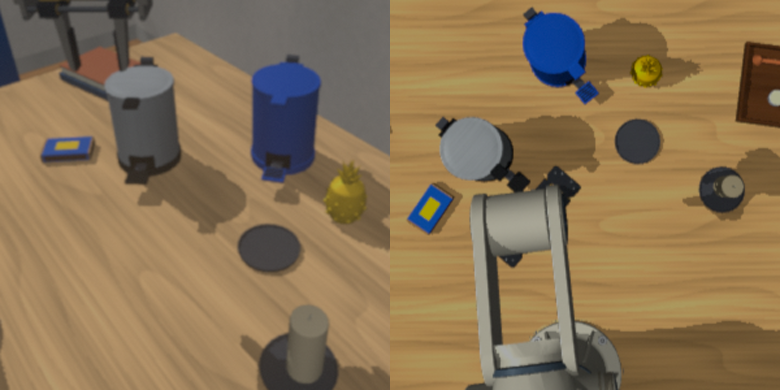

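The lid is shut with its disc at (142,85) in the side crop, the dish is empty at (269,248), and the tall candle, pineapple and matchbox are in place. The arm is clear, so I'm handing in.

```bash
python3 -c "
from h import *
print(env.sign_off())"
```

```text
the job is handed in; nothing more can be done
None
```

The stub is in the steel bin and its lid was lowered shut without slamming; the tall candle, pineapple and matchbox look undisturbed, and the job was handed in at about 33 s.

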